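# Find the power pack that rattles

### The arm

A 6-joint arm with a two-finger parallel gripper is mounted at the origin on the work surface. World frame = base frame: x ahead of the robot, y to its left, z up, the work surface at z = 0. Lengths are in m, angles in degrees, forces in N, time in s.
With the tool pointing down it reaches from about 0.4 to 0.825 m from the base axis. Payload 7 kg.
Tool frame: the origin (TCP) lies midway between the tips of the shut fingers; the grasp point (between the pads) lies 19 mm behind it; z points along the fingers, y is the line along which they close (so a half turn about z gives the same grasp; the last joint's range is limited). The gripper opens to 88 mm and grips with 3 to 60 N. Pads are 19 mm wide; open, the fingers measure 130 mm over their backs; the gripper's body (78 mm by 193 mm) begins 47 mm behind the grasp point.
Start: joints at [86.809, 20.546, 0.682, 0, -70.136, -16.507], TCP at [0.228, 0.635, 0.227] pointing down, gripper open.
Joint ranges: [-176.03, 176.03], [-82.01, 121.73], [-58.28, 71.71], [-173.87, 95.51], [-174.79, -0.11], [-173.66, 173.66]. Speed limits (degrees/s): [136.94, 136.94, 172.46, 180, 180, 180].

### API

Orientations are given as [roll, pitch, yaw] about the fixed x, y, z axes, in that order (R = Rz(yaw) Ry(pitch) Rx(roll)).
In Python, from plant import telemetry, viewer, workorder gives the robot as it stands. The module is installed in compiled form; this text tells all that it offers.
- The arm moves only by the tool carry_out, never from a script. Its argument "rows" is a list of rows, each a list of 6 numbers: the shift along the tool's x, y, z in m, then the turn, a rotation vector about the tool's x, y, z in rad. In form: [[tx, ty, tz, ax, ay, az], ...]. A call has 1 to 8 rows; each row is the pose to reach, as a shift and turn from the pose commanded when the call began, along the tool's axes at that moment; what a row does not reach only later rows make up. A row lasts 1/8 s, in which the tool goes at most 62.5 mm and 10.7 degrees, less where a joint would pass 70% of its speed; a pose out of reach is approached as far as the arm can. A call with a gripper value outside its range is refused whole. "grip" is the gripper's target within -1 to 1 (fully open at 1, half-way at 0, shut at -1), set as the call begins (left out, the last holds). The fingers move at their own pace and stop on an object; the grip force is fixed at half the most. Time passes only in rows, so rows that repeat a pose let the fingers close. It gives the time, the measured TCP pose, the force, the opening and the grip force at its end, in the units of the state.
- telemetry.get_obs(): the state, without advancing time (a new reading comes with each control period).
- viewer.snapshot(name): name is "scene" or "top" or "wrist"; returns the picture (384x512x3 uint8, red, green, blue); there is no depth.
- viewer.camera_info(name): a dict with "intrinsics" (3x3 intrinsics, pixels), "extrinsics" (4x4, takes a point from camera to world coordinates); the wrist camera has in their place "tool_from_camera" (4x4, takes a point from camera to tool coordinates, whose origin is the TCP and whose axes are the flange's). Camera axes: x right, y down, z forward; pixel columns grow to the right and rows downward; lengths in m; the calibration is good to about 2 mm. The wrist camera is an equidistant fisheye: a pixel r from the principal point sees the ray r / f radians off the axis. A picture is of the moment at which its call begins: read the wrist's pose just before it. camera_info takes no time and is no camera call.
- workorder.close_job(): hands the job in; it is judged then, once.
The state is a dict: "clock": time; "joint_pos": joint angles; "qvel": joint speeds; "tau": joint torques, N m; "tool_pos": TCP position; "orientation": TCP orientation; "force": force on the tool from outside, world axes, zero at the start; "moment": the same for the moment, N m; "opening": finger opening in m; "gripper_force": force on a finger pad.
Only numpy, scipy, OpenCV 4.12 (cv2) and the standard library are available. Lean on these libraries where they do the work, as an engineer would, in place of code of your own. Each camera call takes 0.05 s, during which the arm holds its last target. There are 200 camera calls.

### The job

One of the three sealed power packs on the repair table has a part broken loose inside: pick them up one at a time and shake each end to end, to and fro a few times, until you find the one in which something slides and knocks. Set every quiet one back down gently on its base where it stood, and leave everything else on the table alone. Hold the rattling one out to the repairer, level and still, about 15 cm above the middle of the repair mat, and finish while holding it there.

Things in the scene. Friction and masses are not known exactly. Their poses are not given: they have to be found in the camera images.
- pack_a_mid (a point): one of three sealed plain grey plastic power packs that look exactly alike: 140 mm long (its x), 58 mm wide (its y), 44 mm high (its z), screwed shut; black vent slots on top and mains inlet toward its -x end. The point is the centre of the pack, 22 mm above its underside. Any of the three may be the one that rattles
- pack_b_mid (a point): a power pack like the other two, 140 x 58 x 44 mm; the point is its centre, 22 mm above its underside; its x runs along its length. Each pack weighs somewhere from 0.2 to 0.75 kg, so weight alone does not tell which one rattles. Any of the three may be the one that rattles
- pack_c_mid (a point): a power pack like the other two, 140 x 58 x 44 mm; point and axes as theirs. In one of the three, any one, a coil of 0.16 kg slides along the length, up to 47 mm either way from the middle, if the pack is tipped end-down over 15 degrees or jerked end to end; when level and still it stays where it slid and unbalances the pack. In the others nothing moves
- mat_mid (a point): the repairer's thin grey mat on the far side of the table, 160 mm (x) by 240 mm (y), 3 mm thick, fixed; the point is the middle of its upper face
- screwdriver: a screwdriver, 180 mm long, black handle, lying on the table among the packs; origin under its middle, handle to its -x; leave it alone
- screw_pot: a small clear screw pot with white cap, 42 mm across, 46 mm high, standing among the packs; origin at the centre of its underside; leave it alone
- phone: a black phone lying flat, 75 x 155 x 9 mm (x, y, z); origin at the centre of its underside; leave it alone
- multimeter: a black and grey multimeter lying flat, 150 x 76 mm, 45 mm high at the dial; origin at the centre of its underside; leave it alone
- mug: a white mug, 78 mm across, 92 mm high, handle at its +y; origin at the centre of its underside; leave it alone
- bit_set: an open flat black tray of steel driver bits, 105 x 170 x 18 mm; origin at the centre of its underside; leave it alone
Not all that is in view belongs to the job. What is shaped like the part that bears pack_c_mid but orange is not meant.

How it is judged:
By the outcome, as a careful person would: the job done as asked, in the order asked, and still so for the second after the job is handed in, while the arm keeps its last pose, push and grip.
It also fails if it takes over 67 s, if anything falls off the work surface, if the arm or the gripper's body presses on something with over 40 N, if the wrist force passes 120 N, or if a joint passes its speed limit or range.

## Working session

There is one attempt and no reset: what is moved stays moved. The work goes in short steps, Python scripts to look and compute and a tool call to move; the robot and the scene stay as the last step left them, time stands still between calls to the robot, and variables do not carry over. Pictures are saved under pics/ and viewed, at most 10 in all, crops included, and the job is handed in when it is done.

Besides the shell and the picture viewer there is one more tool, called after "Call:" by a JSON object that holds its "fn" and its "kwargs", one argument or row to a line. carry_out: Moves the arm, as the interface text tells. Its arguments: {"type":"object","properties":{"rows":{"type":"array"},"grip":{"type":"number"}},"required":["rows"]}

```bash
mkdir -p pics; python3 - <<'E'
from plant import telemetry, viewer
import cv2,numpy as np
o=telemetry.get_obs();print(o)
for n in("scene","top"):
    im=viewer.snapshot(n);cv2.imwrite(f"pics/{n}0.png",cv2.resize(im[:,:,::-1],(800,600),interpolation=cv2.INTER_CUBIC))
    c=viewer.camera_info(n);print(n,np.round(c["intrinsics"],2).tolist(),np.round(c["extrinsics"],4).tolist())
print(viewer.camera_info("wrist"))
E
```

```text
{'clock': 0.0, 'joint_pos': array([ 8.68093463e+01,  2.05915623e+01,  6.32595469e-01, -1.96703005e-02,
       -7.01347593e+01, -1.65072028e+01]), 'qvel': array([-0.00829487, -0.10487378,  0.09698435, -0.10675913, -0.0689909 ,
        0.02745224]), 'tau': array([ 1.10813248e-04, -5.82710302e+01,  2.93079096e+01,  6.99776977e+00,
        7.21077886e-03, -1.57907593e-04]), 'tool_pos': array([0.22737518, 0.63502806, 0.22561371]), 'orientation': array([ 1.79904882e+02, -8.90445321e-03, -1.97045484e+01]), 'force': array([ 0.25187673,  0.23639427, -0.15219982]), 'moment': array([-0.01799627,  0.02970547, -0.02267454]), 'gripper_force': 0.0, 'opening': 0.0875684544238504}
scene [[448.32, 0.0, 258.25], [0.0, 448.32, 183.03], [0.0, 0.0, 1.0]] [[0.786, 0.3673, -0.4972, 1.1689], [0.6182, -0.4708, 0.6294, -0.863], [-0.0029, -0.8021, -0.5971, 0.8807], [0.0, 0.0, 0.0, 1.0]]
top [[456.33, 0.0, 257.64], [0.0, 456.33, 192.06], [0.0, 0.0, 1.0]] [[-0.0222, -0.9893, 0.144, 0.2955], [-0.9998, 0.0221, -0.0023, -0.0019], [-0.0009, -0.144, -0.9896, 1.4463], [0.0, 0.0, 0.0, 1.0]]
{'intrinsics': array([[297.31863964,   0.        , 263.25196691],
       [  0.        , 297.31863964, 188.91353698],
       [  0.        ,   0.        ,   1.        ]]), 'tool_from_camera': array([[ 3.22974623e-04, -9.67781215e-01, -2.51792406e-01,
         6.75308251e-02],
       [ 9.99999945e-01,  2.93003411e-04,  1.56523422e-04,
        -5.82583857e-04],
       [-7.77043935e-05, -2.51792442e-01,  9.67781256e-01,
        -1.57521773e-01],
       [ 0.00000000e+00,  0.00000000e+00,  0.00000000e+00,
         1.00000000e+00]])}
```

View pics/scene0.png

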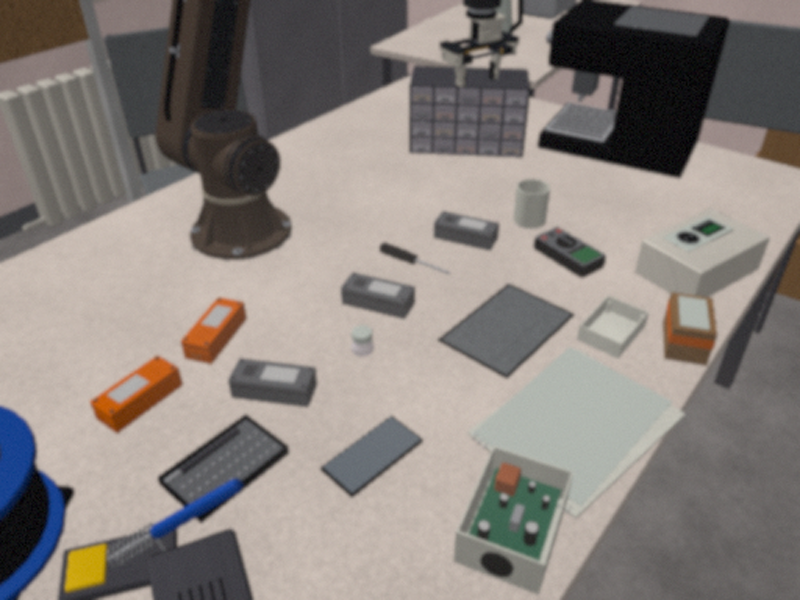

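View pics/top0.png

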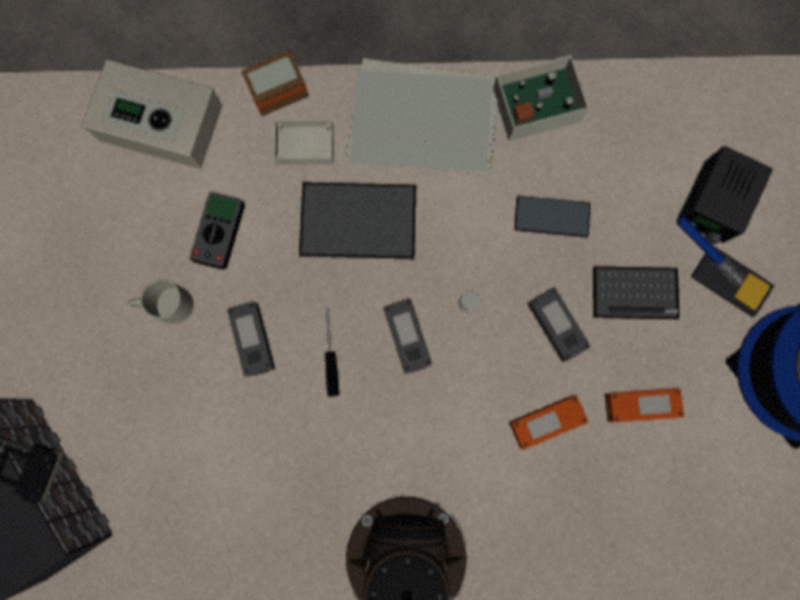

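In the top view, three things could be a wanted pack: the grey packs at (251,339), (408,335) and (559,324). The orange ones at (548,422) and (645,405) are decoys, and the phone (552,216) and multimeter (217,230) are not packs. The dark grey mat is at (358,220), and the pale sheet at (425,115) is paper. I'll check the three grey ones in one close crop.

```bash
cat > h.py <<'E'
import numpy as np,cv2
from plant import telemetry, viewer
from scipy.spatial.transform import Rotation as R
def px2w(uv,z,n="top"):
    c=viewer.camera_info(n);K=c["intrinsics"];T=c["extrinsics"]
    d=T[:3,:3]@np.linalg.inv(K)@np.array([uv[0],uv[1],1.]);t=(z-T[2,3])/d[2]
    return T[:3,3]+t*d
E
python3 - <<'E'
from h import *
im=viewer.snapshot("top");cv2.imwrite("pics/crop1.png",cv2.resize(im[170:250,140:390,::-1],(800,256),interpolation=cv2.INTER_CUBIC))
s=512/800
for p in[(302,184),(416,184),(414,257),(300,256)]:print(px2w((p[0]*s,p[1]*s),0.003).round(3))
for p in[(251,339),(408,335),(559,324),(470,300)]:print(px2w((p[0]*s,p[1]*s),0.044).round(3))
E
```

```text
[0.756 0.2   0.003]
[ 0.751 -0.039  0.003]
[ 0.595 -0.031  0.003]
[0.602 0.204 0.003]
[0.429 0.295 0.044]
[ 0.43  -0.014  0.044]
[ 0.445 -0.313  0.044]
[ 0.497 -0.139  0.044]
```

View pics/crop1.png

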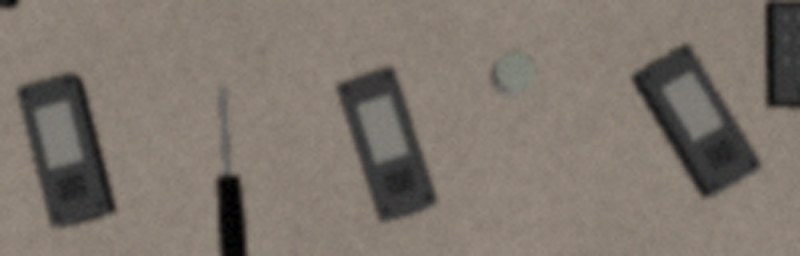

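The crop shows three identical grey packs with their inlets toward the robot (below), the pot at (515,72) and the screwdriver at (230,190). The bit set is at the right edge, close to the right-hand pack. Next I compute the pack poses and the first move.

```bash
cat >> h.py <<'E'
def go(target,yaw,near=True):
    """shift & rotvec in the tool frame to reach target TCP, tool down with yaw"""
    o=telemetry.get_obs();Rt=R.from_euler("xyz",o["orientation"],degrees=True)
    if not hasattr(yaw,'as_matrix'): G=R.from_euler("xyz",[180,0,yaw],degrees=True)
    s=Rt.inv().apply(np.array(target)-o["tool_pos"]);r=(Rt.inv()*G).as_rotvec()
    print("pos",o["tool_pos"].round(4),"ori",o["orientation"].round(2),"shift",s.round(4),"rot",r.round(4),"dist",np.linalg.norm(s).round(3))
E
python3 - <<'E'
from h import *
P={1:[(20,92),(72,77),(103,212),(52,225)],2:[(337,85),(392,69),(436,203),(382,219)],3:[(638,77),(690,46),(759,165),(708,194)]}
for k,c in P.items():
    w=np.array([px2w((140+(u+.5)/3.2,170+(v+.5)/3.2),.044) for u,v in c])
    d=w[:2].mean(0)-w[2:].mean(0); e=w[[0,3]].mean(0)-w[[1,2]].mean(0)
    print(k,w.mean(0).round(4),"yaw",np.degrees(np.arctan2(d[1],d[0])).round(1),"len",np.linalg.norm(d).round(3),np.linalg.norm(e).round(3))
s=.64
print("bitset",[px2w((u*s,v*s),.018).round(3)[:2].tolist() for u,v in[(594,268),(594,318)]],"mug",px2w((167*s,300*s),.09).round(3))
go([.42,.29,.2],13)
E
```

```text
1 [0.4276 0.2991 0.044 ] yaw 13.6 len 0.134 0.051
2 [ 0.4278 -0.0138  0.044 ] yaw 17.0 len 0.136 0.055
3 [ 0.4438 -0.3155  0.044 ] yaw 27.7 len 0.131 0.058
bitset [[0.561, -0.397], [0.458, -0.39]] mug [0.503 0.448 0.09 ]
pos [0.2274 0.6352 0.2259] ori [ 1.7993e+02 -1.0000e-02 -1.9700e+01] shift [0.2977 0.26   0.0262] rot [ 1.200e-03  2.000e-04 -5.708e-01] dist 0.396
```

Call:
{"fn": "carry_out", "kwargs": {
  "rows": [
    [0.0425,0.037,0.0037,0,0,-0.11],
    [0.085,0.074,0.0075,0,0,-0.22],
    [0.1275,0.111,0.011,0,0,-0.33],
    [0.17,0.148,0.015,0,0,-0.44],
    [0.2125,0.185,0.019,0,0,-0.55],
    [0.255,0.222,0.022,0,0,-0.571],
    [0.298,0.26,0.026,0,0,-0.571],
    [0.298,0.26,0.026,0,0,-0.571]
  ],
  "grip": 1
}}

```text
clock: 1.15
tool_pos: [0.4212, 0.2869, 0.2002]
orientation: [180.0, 0.1, 12.8]
force: [0.2, -0.1, 0.6]
opening: 0.0877
gripper_force: 0.0
```

```bash
cat >> h.py <<'E'
def wpx(uv,z,o):
    c=viewer.camera_info("wrist");K=c["intrinsics"];Tc=c["tool_from_camera"]
    d=np.array([uv[0]-K[0,2],uv[1]-K[1,2]]);r=np.hypot(*d);th=r/K[0,0]
    ray=np.array([*(np.sin(th)*d/max(r,1e-9)),np.cos(th)])
    Rt=R.from_euler("xyz",o["orientation"],degrees=True)
    p=o["tool_pos"]+Rt.apply(Tc[:3,3]);v=Rt.apply(Tc[:3,:3]@ray);return p+v*(z-p[2])/v[2]
def wlook(name):
    o=telemetry.get_obs();im=viewer.snapshot("wrist");np.save("last.npy",dict(o=o),allow_pickle=True)
    cv2.imwrite(f"pics/{name}.png",cv2.resize(im[:,:,::-1],(800,600),interpolation=cv2.INTER_CUBIC))
    print(o["clock"],o["tool_pos"].round(4),o["orientation"].round(2));return o
E
python3 -c "
from h import *
wlook('w1')"
```

```text
1.15 [0.4212 0.2869 0.2002] [1.7996e+02 5.0000e-02 1.2780e+01]
```

View pics/w1.png

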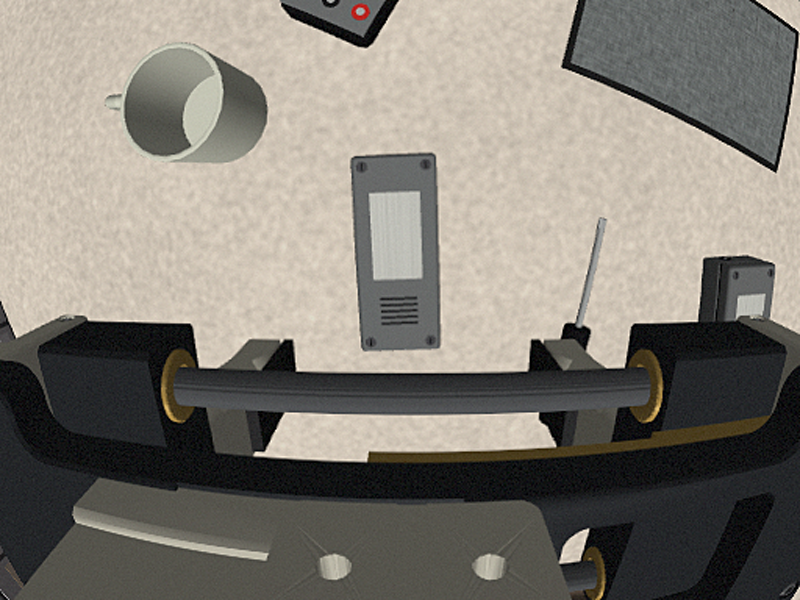

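The wrist view shows pack 1 with its top-face corners at about (352,157), (436,153), (439,347) and (363,350). The mug and screwdriver are clear of the fingers.

```bash
cat >> h.py <<'E'
def fit(c,o):
    w=np.array([wpx((u*.64,v*.64),.044,o) for u,v in c])
    d=w[:2].mean(0)-w[2:].mean(0); e=w[[0,3]].mean(0)-w[[1,2]].mean(0)
    y=np.degrees(np.arctan2(d[1],d[0]));y2=np.degrees(np.arctan2(-e[0],e[1]))
    print(w.mean(0).round(4),"yaw",y.round(1),y2.round(1),"len",np.linalg.norm(d).round(3),np.linalg.norm(e).round(3));return w.mean(0),y
E
python3 - <<'E'
from h import *
o=np.load("last.npy",allow_pickle=True).item()["o"]
m,y=fit([(352,157),(436,153),(439,347),(363,350)],o)
go([m[0],m[1],.010],y)
E
```

```text
[0.4331 0.2998 0.044 ] yaw 14.5 15.2 len 0.137 0.056
pos [0.421  0.2886 0.2005] ori [1.7999e+02 1.0000e-02 1.2830e+01] shift [ 0.0144 -0.0083  0.1905] rot [ 0.0001  0.0002 -0.0292] dist 0.191
```

Call:
{"fn": "carry_out", "kwargs": {
  "rows": [
    [0.015,-0.007,0.05,0,0,-0.03],
    [0.015,-0.007,0.11,0,0,-0.03],
    [0.015,-0.007,0.155,0,0,-0.03],
    [0.015,-0.007,0.18,0,0,-0.03],
    [0.015,-0.007,0.19,0,0,-0.03],
    [0.015,-0.007,0.19,0,0,-0.03]
  ]
}}

```text
clock: 1.95
tool_pos: [0.4333, 0.3011, 0.0104]
orientation: [180.0, 0.0, 14.8]
force: [0.1, -0.3, -0.0]
opening: 0.0875
gripper_force: 0.0
```

Call:
{"fn": "carry_out", "kwargs": {
  "rows": [
    [0,0,0,0,0,0],
    [0,0,0,0,0,0],
    [0,0,0,0,0,0],
    [0,0,0,0,0,0]
  ],
  "grip": -1
}}

```text
clock: 2.45
tool_pos: [0.4337, 0.3005, 0.0111]
orientation: [-180.0, -0.0, 14.7]
force: [-0.1, -0.2, 5.4]
opening: 0.0577
gripper_force: 30.0
```

Call:
{"fn": "carry_out", "kwargs": {
  "rows": [
    [0,0,-0.01,0,0,0],
    [0,0,-0.04,0,0,0],
    [0,0,-0.08,0,0,0],
    [0,0,-0.12,0,0,0],
    [0,0,-0.14,0,0,0],
    [0,0,-0.14,0,0,0],
    [0,0,-0.14,0,0,0],
    [0,0,-0.14,0,0,0]
  ]
}}

```text
clock: 3.45
tool_pos: [0.4328, 0.2996, 0.149]
orientation: [179.9, 0.1, 14.7]
force: [-1.4, 0.4, -6.4]
opening: 0.0578
gripper_force: 30.0
```

```bash
cat >> h.py <<'E'
def mom(n=3):
    M=[];F=[]
    for i in range(n):
        o=telemetry.get_obs();Rt=R.from_euler("xyz",o["orientation"],degrees=True)
        M.append(Rt.inv().apply(o["moment"]));F.append(o["force"])
        if i<n-1: viewer.snapshot("wrist")
    print(o["clock"],o["tool_pos"].round(4),o["orientation"].round(2),"F",np.mean(F,0).round(2),"Mtool",np.mean(M,0).round(3),"sd",np.std(M,0).round(3),"open",o["opening"])
E
python3 -c "
from h import *
mom()"
```

```text
3.55 [0.4331 0.3    0.1494] [1.7993e+02 1.0000e-01 1.4730e+01] F [-0.37  0.04 -6.45] Mtool [-0.061  0.071 -0.002] sd [0.016 0.037 0.018] open 0.05740657754768469
```

Call:
{"fn": "carry_out", "kwargs": {
  "rows": [
    [0.03,0,0,0,0,0],
    [-0.03,0,0,0,0,0],
    [0.03,0,0,0,0,0],
    [-0.03,0,0,0,0,0],
    [0.03,0,0,0,0,0],
    [-0.03,0,0,0,0,0],
    [0.03,0,0,0,0,0],
    [0.03,0,0,0,0,0]
  ]
}}

```text
clock: 4.55
tool_pos: [0.4645, 0.3089, 0.1495]
orientation: [179.9, -0.0, 14.8]
force: [1.2, 0.4, -5.0]
opening: 0.0578
gripper_force: 30.0
```

Call:
{"fn": "carry_out", "kwargs": {
  "rows": [
    [-0.03,0,0,0,0,0],
    [-0.03,0,0,0,0,0],
    [-0.03,0,0,0,0,0],
    [-0.03,0,0,0,0,0]
  ]
}}

```text
clock: 5.05
tool_pos: [0.4339, 0.3007, 0.1505]
orientation: [-180.0, -0.0, 14.7]
force: [-0.3, 0.8, -7.7]
opening: 0.0575
gripper_force: 30.0
```

```bash
python3 -c "
from h import *
mom()"
```

```text
5.15 [0.4338 0.3006 0.1505] [180.    -0.    14.73] F [ 0.36  0.83 -7.44] Mtool [-0.084 -0.03  -0.034] sd [0.029 0.036 0.026] open 0.05803382934486265
```

Single readings are noisy. I'll tip the pack end-down each way (about 28°) and compare the level moment after each tip.

Call:
{"fn": "carry_out", "kwargs": {
  "rows": [
    [0,0,0,0,0.17,0],
    [0,0,0,0,0.34,0],
    [0,0,0,0,0.5,0],
    [0,0,0,0,0.5,0],
    [0,0,0,0,0.5,0],
    [0,0,0,0,0.34,0],
    [0,0,0,0,0.17,0],
    [0,0,0,0,0,0]
  ]
}}

```text
clock: 6.15
tool_pos: [0.4343, 0.2974, 0.1506]
orientation: [179.2, -6.7, 14.4]
force: [3.4, -3.9, -6.9]
opening: 0.0579
gripper_force: 30.0
```

Call:
{"fn": "carry_out", "kwargs": {
  "rows": [
    [0,0,0,0,0,0],
    [0,0,0,0,0,0]
  ]
}}

```text
clock: 6.4
tool_pos: [0.4369, 0.2968, 0.1505]
orientation: [179.1, -7.1, 14.2]
force: [-0.7, -0.1, -7.8]
opening: 0.0582
gripper_force: 30.0
```

```bash
python3 -c "
from h import *
mom(8)"
```

```text
6.75 [0.4365 0.2973 0.1514] [179.16  -7.12  14.26] F [-0.18 -0.39 -7.51] Mtool [-0.004 -0.648 -0.017] sd [0.048 0.044 0.038] open 0.057811407826542364
```

Call:
{"fn": "carry_out", "kwargs": {
  "rows": [
    [0,0,0,0,-0.17,0],
    [0,0,0,0,-0.34,0],
    [0,0,0,0,-0.5,0],
    [0,0,0,0,-0.5,0],
    [0,0,0,0,-0.5,0],
    [0,0,0,0,-0.34,0],
    [0,0,0,0,-0.17,0],
    [0,0,0,0,0,0]
  ]
}}

```text
clock: 7.75
tool_pos: [0.4362, 0.2984, 0.1534]
orientation: [179.4, -7.6, 14.3]
force: [1.2, -1.3, -5.8]
opening: 0.0577
gripper_force: 30.0
```

Call:
{"fn": "carry_out", "kwargs": {
  "rows": [
    [0,0,0,0,0,0],
    [0,0,0,0,0,0]
  ]
}}

```text
clock: 8.0
tool_pos: [0.4358, 0.2979, 0.1531]
orientation: [179.3, -7.2, 14.4]
force: [0.3, -0.2, -7.9]
opening: 0.0579
gripper_force: 30.0
```

```bash
python3 -c "
from h import *
mom(8);wlook('w2')"
```

```text
8.35 [0.4373 0.2979 0.1511] [179.17  -7.08  14.19] F [ 0.17  0.16 -7.08] Mtool [ 0.053 -0.674 -0.006] sd [0.047 0.074 0.022] open 0.05744639770132174
8.35 [0.4373 0.2979 0.1511] [179.17  -7.08  14.19]
```

The command fell short on the return, so the tool is about 7° off level. I'll level it, then repeat the tips with spare rows at the end.

```bash
python3 -c "
from h import *
go([.433,.3,.15],14.7)"
```

```text
pos [0.4372 0.2977 0.151 ] ori [179.15  -7.07  14.2 ] shift [-0.0036 -0.0032  0.0005] rot [ 0.0153 -0.1234 -0.0097] dist 0.005
```

View pics/w2.png

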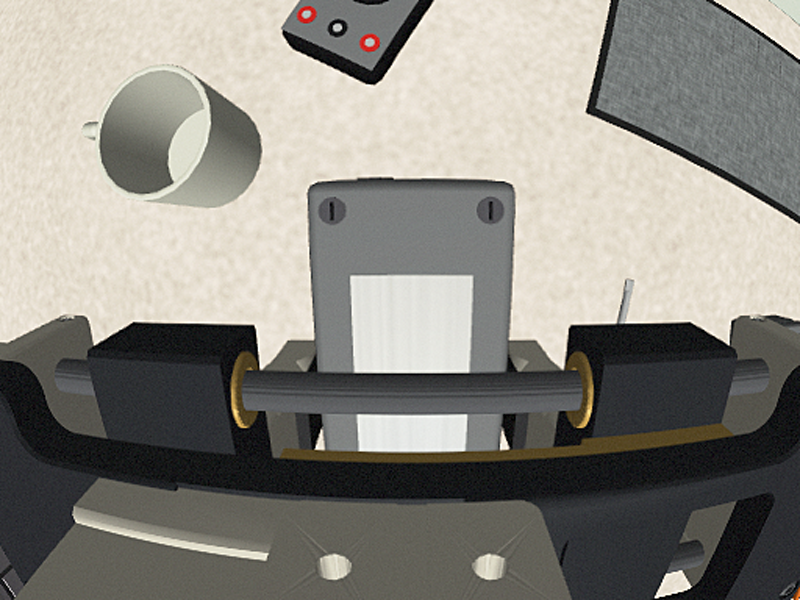

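The pack sits squarely between the fingers and has not slipped. Level it and re-measure.

Call:
{"fn": "carry_out", "kwargs": {
  "rows": [
    [-0.002,-0.002,0,0.008,-0.06,-0.005],
    [-0.0036,-0.0032,0.0005,0.0153,-0.1234,-0.0097],
    [-0.0036,-0.0032,0.0005,0.0153,-0.1234,-0.0097],
    [-0.0036,-0.0032,0.0005,0.0153,-0.1234,-0.0097],
    [-0.0036,-0.0032,0.0005,0.0153,-0.1234,-0.0097]
  ]
}}

```text
clock: 9.02
tool_pos: [0.4323, 0.2995, 0.1501]
orientation: [180.0, -0.0, 14.7]
force: [-0.2, -0.5, -5.5]
opening: 0.0579
gripper_force: 30.0
```

```bash
python3 -c "
from h import *
mom(8)"
```

```text
9.375 [0.4325 0.3    0.1504] [-1.7998e+02 -4.0000e-02  1.4760e+01] F [-0.13 -0.02 -6.94] Mtool [-0.039 -0.023  0.004] sd [0.021 0.026 0.023] open 0.05782590166033658
```

Call:
{"fn": "carry_out", "kwargs": {
  "rows": [
    [0,0,0,0,0.15,0],
    [0,0,0,0,0.3,0],
    [0,0,0,0,0.4,0],
    [0,0,0,0,0.4,0],
    [0,0,0,0,0.4,0],
    [0,0,0,0,0.4,0]
  ]
}}

```text
clock: 10.12
tool_pos: [0.4331, 0.3005, 0.1508]
orientation: [-179.9, -23.0, 14.7]
force: [-0.5, 0.1, -6.2]
opening: 0.0576
gripper_force: 30.0
```

```bash
python3 -c "
from h import *
go([.433,.3,.15],14.7)"
```

```text
pos [0.4331 0.3005 0.1508] ori [-179.93  -22.96   14.7 ] shift [-0.0005  0.0005  0.0007] rot [-1.100e-03 -4.008e-01  3.000e-04] dist 0.001
```

Call:
{"fn": "carry_out", "kwargs": {
  "rows": [
    [0,0,0,0,-0.13,0],
    [0,0,0,0,-0.26,0],
    [0,0,0,0,-0.4,0],
    [0,0,0,0,-0.4,0],
    [0,0,0,0,-0.4,0],
    [0,0,0,0,-0.4,0]
  ]
}}

```text
clock: 10.88
tool_pos: [0.4319, 0.2991, 0.1499]
orientation: [180.0, -0.0, 14.8]
force: [-0.9, 0.0, -6.8]
opening: 0.0577
gripper_force: 30.0
```

```bash
python3 -c "
from h import *
mom(8)"
```

```text
11.225 [0.4324 0.2999 0.1506] [-1.7997e+02 -6.0000e-02  1.4770e+01] F [-0.33  0.25 -6.92] Mtool [-0.075  0.091  0.002] sd [0.034 0.031 0.022] open 0.05799418261178347
```

Call:
{"fn": "carry_out", "kwargs": {
  "rows": [
    [0,0,0,0,-0.15,0],
    [0,0,0,0,-0.3,0],
    [0,0,0,0,-0.4,0],
    [0,0,0,0,-0.4,0],
    [0,0,0,0,-0.4,0],
    [0,0,0,0,-0.4,0]
  ]
}}

```text
clock: 11.98
tool_pos: [0.4323, 0.3, 0.151]
orientation: [-180.0, 22.8, 14.8]
force: [0.1, 0.2, -7.3]
opening: 0.0576
gripper_force: 30.0
```

Call:
{"fn": "carry_out", "kwargs": {
  "rows": [
    [0,0,0,0,0.13,0],
    [0,0,0,0,0.26,0],
    [0,0,0,0,0.4,0],
    [0,0,0,0,0.4,0],
    [0,0,0,0,0.4,0],
    [0,0,0,0,0.4,0]
  ]
}}

```text
clock: 12.72
tool_pos: [0.4331, 0.3005, 0.1507]
orientation: [-179.9, -0.0, 14.7]
force: [0.7, -0.4, -7.4]
opening: 0.0581
gripper_force: 30.0
```

```bash
python3 -c "
from h import *
mom(8);go([.4335,.3005,.013],14.7)"
```

```text
13.075 [0.4328 0.2998 0.1499] [1.7999e+02 2.0000e-02 1.4710e+01] F [-0.02  0.19 -7.04] Mtool [-0.06  -0.039  0.007] sd [0.021 0.033 0.042] open 0.05778332721338835
pos [0.4328 0.2998 0.1499] ori [1.7999e+02 2.0000e-02 1.4710e+01] shift [ 0.0009 -0.0005  0.1369] rot [0.0002 0.0003 0.0002] dist 0.137
```

Level moments follow the last tip: about +0.09 N m after one end goes down, about −0.03 after the other. That fits a 0.16 kg coil sliding 94 mm. I'll confirm with one more tip the first way.

Call:
{"fn": "carry_out", "kwargs": {
  "rows": [
    [0,0,0,0,0.15,0],
    [0,0,0,0,0.3,0],
    [0,0,0,0,0.4,0],
    [0,0,0,0,0.4,0],
    [0,0,0,0,0.4,0],
    [0,0,0,0,0.4,0]
  ]
}}

```text
clock: 13.82
tool_pos: [0.4332, 0.3005, 0.1507]
orientation: [-179.9, -23.0, 14.7]
force: [-0.3, 0.7, -6.7]
opening: 0.0575
gripper_force: 30.0
```

Call:
{"fn": "carry_out", "kwargs": {
  "rows": [
    [0,0,0,0,-0.13,0],
    [0,0,0,0,-0.26,0],
    [0,0,0,0,-0.4,0],
    [0,0,0,0,-0.4,0],
    [0,0,0,0,-0.4,0],
    [0,0,0,0,-0.4,0]
  ]
}}

```text
clock: 14.58
tool_pos: [0.4319, 0.2991, 0.1499]
orientation: [180.0, -0.0, 14.8]
force: [-0.3, 0.3, -6.9]
opening: 0.0578
gripper_force: 30.0
```

```bash
python3 -c "
from h import *
mom(8)"
```

```text
14.925 [0.4324 0.2999 0.1506] [-1.7997e+02 -5.0000e-02  1.4770e+01] F [ 0.05 -0.06 -7.05] Mtool [-0.064  0.08  -0.006] sd [0.04  0.031 0.025] open 0.05754180090081194
```

Call:
{"fn": "carry_out", "kwargs": {
  "rows": [
    [0.03,0,0,0,0,0],
    [-0.03,0,0,0,0,0],
    [0.03,0,0,0,0,0],
    [-0.03,0,0,0,0,0],
    [0.03,0,0,0,0,0],
    [-0.03,0,0,0,0,0],
    [0.0,0,0,0,0,0],
    [0.0,0,0,0,0,0]
  ]
}}

```text
clock: 15.92
tool_pos: [0.4338, 0.3006, 0.1501]
orientation: [180.0, -0.1, 14.8]
force: [0.1, 0.3, -6.5]
opening: 0.058
gripper_force: 30.0
```

Call:
{"fn": "carry_out", "kwargs": {
  "rows": [
    [0,0,0,0,0,0],
    [0,0,0,0,0,0]
  ]
}}

```text
clock: 16.18
tool_pos: [0.4323, 0.2998, 0.1504]
orientation: [-180.0, -0.0, 14.7]
force: [0.2, 0.6, -7.1]
opening: 0.058
gripper_force: 30.0
```

```bash
python3 -c "
from h import *
mom(8);go([.676,.0835,.152],14.7)"
```

```text
16.525 [0.4326 0.2999 0.1503] [-1.7998e+02 -3.0000e-02  1.4740e+01] F [ 0.18 -0.14 -6.97] Mtool [-0.053  0.075 -0.027] sd [0.036 0.025 0.029] open 0.05821446041590555
pos [0.4326 0.2999 0.1503] ori [-1.7998e+02 -3.0000e-02  1.4740e+01] shift [ 0.1803  0.2712 -0.0017] rot [-0.0004 -0.0005  0.0008] dist 0.326
```

Confirmed: +0.08 N m again, so pack 1 has the loose coil. It has been shaken to and fro and is still gripped firmly. Now I carry it to the middle of the mat.

Call:
{"fn": "carry_out", "kwargs": {
  "rows": [
    [0.011,0.016,0,0,0,0],
    [0.032,0.049,0,0,0,0],
    [0.059,0.089,0,0,0,0],
    [0.09,0.136,0,0,0,0],
    [0.121,0.182,0,0,0,0],
    [0.148,0.222,0,0,0,0],
    [0.169,0.255,0,0,0,0],
    [0.18,0.271,0,0,0,0]
  ]
}}

```text
clock: 17.52
tool_pos: [0.6768, 0.0818, 0.1494]
orientation: [180.0, 0.0, 14.6]
force: [-0.8, 0.2, -6.2]
opening: 0.0577
gripper_force: 30.0
```

Call:
{"fn": "carry_out", "kwargs": {
  "rows": [
    [0,0,0,0,0,0],
    [0,0,0,0,0,0],
    [0,0,0,0,0,0],
    [0,0,0,0,0,0]
  ]
}}

```text
clock: 18.02
tool_pos: [0.6753, 0.0844, 0.1506]
orientation: [-180.0, -0.0, 14.8]
force: [0.2, 0.6, -6.8]
opening: 0.0577
gripper_force: 30.0
```

```bash
python3 -c "
from h import *
mom(4);go([.676,.0835,.150],14.7)
im=viewer.snapshot('scene');cv2.imwrite('pics/s2.png',cv2.resize(im[:,:,::-1],(800,600),interpolation=cv2.INTER_CUBIC))"
```

```text
18.175 [0.6755 0.0841 0.1505] [-1.7998e+02 -4.0000e-02  1.4780e+01] F [ 0.37  0.08 -7.18] Mtool [-0.047  0.075 -0.016] sd [0.024 0.054 0.007] open 0.05757764086685385
pos [0.6755 0.0841 0.1505] ori [-1.7998e+02 -4.0000e-02  1.4780e+01] shift [0.0003 0.0007 0.0005] rot [-0.0003 -0.0007  0.0014] dist 0.001
```

View pics/s2.png

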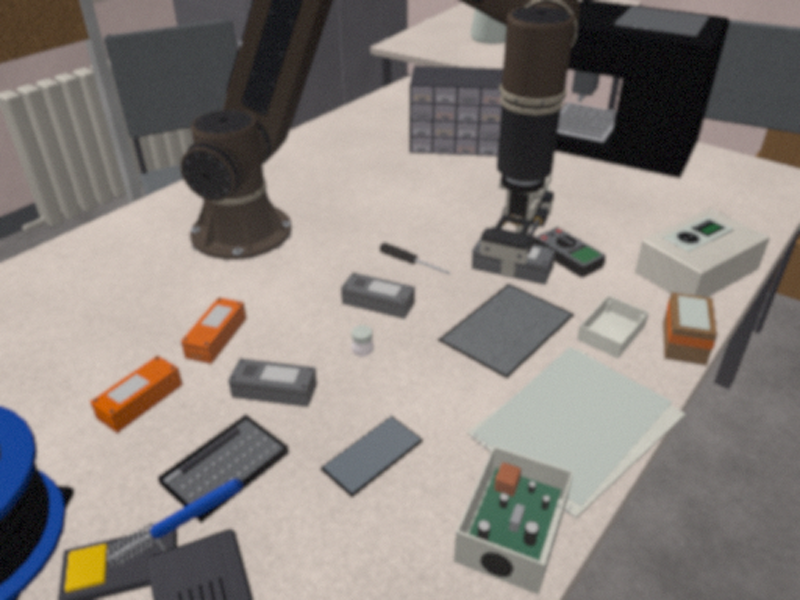

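The scene shows the pack held level at (513,255), above the middle of the mat as seen from this camera, with everything else undisturbed. I'm handing in the job.

```bash
python3 -c "
from plant import workorder
print(workorder.close_job())"
```

```text
the job is handed in; nothing more can be done
None
```

I found the rattling pack on the first try (the one by the mug), held it level and still about 15 cm above the middle of the mat, and handed the job in there at about 18 s. The other two packs were never lifted.

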